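# Index the length stop and butt the blank against it

## Task

Set this crosscut saw fence up for the longer handle: pull the red plunger knob on the stop, move the stop on to the very next hole of the index strip (away from the blank) and let the pin snap fully home by its own spring, never forcing the stop sideways hard while the pin is in a hole. Then slide the wooden blank up flat with its straight back against the fence and its end gently against the stop, and let everything go. Leave the oil bottle, hammer and screwdriver where they are.

Things in the scene. Friction and masses are not known exactly. Their poses are not given: they have to be found in the camera images.
- fence: Fixed crosscut fence: green board 18 mm thick (x -115 to 85, y -225 to 225 mm) on the bench; origin centre of its underside. x: across, away from the robot; y: along the fence; z up. On it an aluminium bar (x 0 to 50, y -215 to 215 mm, top z 34 mm) whose face at x = 0, looking to -x, is the fence. The blank's side is x below 0, board top z 18 mm. A saw kerf crosses it at y -85 mm.
- start_hole (a point): Mouth of the hole in which the pin starts (fence x 25, y 30, z 34 mm), in a steel index strip let in flush with the bar's top. The strip's slotted outer part is reset for each job: the next hole lies 36 to 64 mm further to +y, just where must be felt; another is 40 mm beyond it. The holes are 9.5 mm wide. A released pin rides on the strip and drops into a hole when pushed slowly over it.
- stop_slide (a joint): Travel of the stop along the fence in m: 0 at the start hole, growing to +y of the fence (away from the blank), up to 0.108. The stop: an aluminium saddle block on the bar, 72 mm long in y, 60 mm in x, top at fence z 54 mm, with a yellow stop arm in front. Drag 1.5 N, with the pin riding on the strip 3 to 9 N when pushed by the knob; the pin has 0.75 mm of play each way in a hole.
- plunger (a joint): Lift of the plunger (red knob and pin) in m: 0 = pin fully home in a hole, about 0.008 = pin nose riding on the strip, 0.011 = pulled up to its end stop. A spring pushes it down with about 4 N when home, 7 N when fully pulled.
- knob (a point): Centre of the red plunger knob on top of the stop: upright cylinder, 28 mm diameter, 24 mm high. On the pin's axis; at fence z 83 mm when the pin is home, its underside then 17 mm above the saddle's top; it rises with the plunger and moves with the stop. Below it only a sleeve of 19 mm diameter or less.
- pin: Steel plunger pin, 8 mm diameter with a chamfered flat nose, under the knob inside the stop; origin on its axis, level with the bar's top when home. Home, the nose is 8 mm deep in the hole. It bends if pressed with more than 20 N.
- stop: Yellow stop arm fixed to the saddle: an upright plate 12 mm thick in y, reaching 55 mm out in front of the fence face, from fence z 20.5 to 54 mm. Origin on the pin's axis at the height of the bar's top; axes as the fence.
- stop_face (a point): Point on the stop arm's flat face that looks to -y of the fence, towards the blank: 21 mm in front of the fence face, fence z 38 mm, 36 mm to -y of the pin's axis. Axes as the fence.
- blank: Light wooden handle blank on the board in front of the fence, 150 mm long (y, towards the stop), 42 mm high, about 0.17 kg. Origin: underside, mid-length. Straight back at x +18 mm; sawn front at x -18 mm over the middle 45 mm, curving out to -30 mm at the ends. It rises 26 mm above the fence bar: grip it across the middle above the bar (finger tips at fence z 37 mm or more).
- blank_end (a point): Centre height of the blank's end face towards the stop (75 mm from its origin along y, 21 mm up).
- blank_back_near (a point): Point on the blank's straight back, 5 mm from the stop end, 8 mm up.
- blank_back_far (a point): Point on the blank's straight back, 5 mm from the other end, 8 mm up.
- oil_bottle: White oil bottle with green cap, 52 mm diameter, 130 mm high, standing on the bench beyond the fence's +y end; origin at the centre of its foot. Leave alone.
- hammer: Hammer lying on the bench behind the fence; origin in its middle. Leave alone.
- screwdriver: Screwdriver lying on the bench beyond the fence's -y end; origin in its middle. Leave alone.
Things that resemble listed ones, but are neither listed nor needed, are in the scene too. Leave any orange, pink or turquoise look-alike of the blank alone.

How it is judged:
On the way, in this order (a step that is already met when the one before it is completed fails the run):
1. the plunger is pulled until its pin is clear of the hole (value of joint plunger above 0.0085 m), for 0.1 s.
2. the stop stands at the next hole with the pin snapped fully home (value of joint plunger below 0.0015 m and value of joint stop_slide between 0.034 and 0.066 m), for 0.2 s.
3. the blank has been pushed up until it bears on the stop (contact force between blank and stop above 0.5 N), for 0.04 s.
At the end, for the whole second after the job is handed in: The stop stands at the next hole (34 to 66 mm on from its start) with the pin fully home (plunger within 1.5 mm of 0); the blank lies flat on the board at rest, its end within 1.5 mm of the stop face, its straight back within 2 mm of the fence at both ends; everything is let go (all of step 2 and y of blank_end in the frame of stop_face between -0.0015 and 0.0015 m and x of each of blank_back_near, blank_back_far in the frame of fence above -0.002 m and x of blank in the frame of fence below -0.015 m and angle between blank's own z axis and vertical below 0.03 rad and z of blank in the frame of fence below 0.02 m and linear speed of blank below 0.01 m/s); the robot touches nothing.
It fails at once if the plunger pin is pressed against a hole or the strip with more than 20 N (stop forced sideways) (contact force between pin and anything else above 20 N).
It fails at once if the blank is driven against the stop with more than 18 N (contact force between blank and stop above 18 N).
It fails at once if the oil bottle, the hammer or the screwdriver is moved more than 20 mm (distance of any of oil_bottle, hammer, screwdriver from where it was at the start of the episode above 0.02 m).
It also fails if it takes over 72 s, if anything falls off the work surface, if the arm or the gripper's body presses on something with over 40 N, if the wrist force passes 120 N, or if a joint passes its speed limit or range.

## Robot

A 7-joint arm with a two-finger parallel gripper is mounted at the origin on the work surface. World frame = base frame: x ahead of the robot, y to its left, z up, the work surface at z = 0. Lengths are in m, angles in rad, forces in N, time in s.
With the tool pointing down it reaches from about 0.4 to 0.85 m from the base axis. Payload 4.5 kg.
Tool frame: the origin (TCP) lies midway between the tips of the shut fingers; the grasp point (between the pads) lies 19 mm behind it; z points along the fingers, y is the line along which they close (so a half turn about z gives the same grasp; the last joint's range is limited). The gripper opens to 88 mm and grips with 3 to 60 N. Pads are 18 mm wide; open, the fingers measure 123 mm over their backs; the gripper's body (75 mm by 187 mm) begins 45 mm behind the grasp point.
Start: joints at [-1.113, 0.689, -0.195, 1.565, 0.157, 0.902, -0.215], TCP at [0.257, 0.57, 0.239] pointing down, gripper open.
Joint ranges: [-3.01, 3.01], [-0.46, 2.08], [-1.47, 1.51], [0.13, 2.56], [-1, 4.14], [0.04, 2.09], [-2.66, 2.66]. Speed limits (rad/s): [2.57, 2.57, 3.14, 3.14, 3.14, 3.14, 3.14].

## Interface

Orientations are given as a unit quaternion [x, y, z, w].
In Python, from plant import r, eyes, finish_job gives the robot as it stands. The module is installed in compiled form; this text tells all that it offers.
- The arm moves only by the tool move_arm, never from a script. Its argument "motion" is a list of rows, each a list of 7 numbers: the shift along the tool's x, y, z in mm, then the turn, a rotation vector about the tool's x, y, z in degrees, then the closure, from 0 (fully open) to 1 (shut). A call has 1 to 5 rows; each row is the pose to reach, as a shift and turn from the pose commanded when the call began, along the tool's axes at that moment; what a row does not reach only later rows make up. A row lasts 1/8 s, in which the tool goes at most 62.5 mm and 10.7 degrees, less where a joint would pass 70% of its speed; a pose out of reach is approached as far as the arm can. A call with a gripper value outside its range is refused whole. The fingers move at their own pace and stop on an object; "newtons" is the grip in N (left out, the last holds). Time passes only in rows, so rows that repeat a pose let the fingers close. It gives the time, the measured TCP pose, the force, the opening and the grip force at its end, in the units of the state.
- r.get_state(): the state, without advancing time (a new reading comes with each control period).
- eyes.snapshot(name): name is "scene" or "top"; returns a dict with "frame" (420x560x3 uint8, red, green, blue), "z_map" (420x560 float32, m along the optical axis (not along the pixel's ray), 0 where there is no reading), "intrinsics" (3x3 intrinsics, pixels), "world_to_cam" (4x4, takes a point from world to camera coordinates). Camera axes: x right, y down, z forward; pixel columns grow to the right and rows downward; lengths in m; the calibration is good to about 2 mm. A picture is of the moment at which its call begins.
- finish_job(): hands the job in; it is judged then, once.
The state is a dict: "clock": time; "q": joint angles; "qd": joint speeds; "joint_torque": joint torques, N m; "tool_pos": TCP position; "eef_rot": TCP orientation; "contact_force": force on the tool from outside, world axes, zero at the start; "moment": the same for the moment, N m; "opening": opening from 0.0 (shut) to 1.0 (fully open); "finger_force": force on a finger pad.
Only numpy, scipy, OpenCV 4.12 (cv2) and the standard library are available. Lean on these libraries where they do the work, as an engineer would, in place of code of your own. Each camera call takes 0.05 s, during which the arm holds its last target. There are 200 camera calls.

## Working session

There is one attempt and no reset: what is moved stays moved. The work goes in short steps, Python scripts to look and compute and a tool call to move; the robot and the scene stay as the last step left them, time stands still between calls to the robot, and variables do not carry over. Pictures are saved under pics/ and viewed, at most 10 in all, crops included, and the job is handed in when it is done.

Besides the shell and the picture viewer there is one more tool, called after "Call:" as name(argument=value, ...) on one line, values as JSON. move_arm: Moves the arm, as the interface text tells. Its arguments: {"type":"object","properties":{"motion":{"type":"array","items":{"type":"array","items":{"type":"number"}}},"newtons":{"type":"number"}},"required":["motion"]}

```bash
mkdir -p pics; cat > h.py <<'E'
import numpy as np, cv2
from plant import r, eyes, finish_job
from scipy.spatial.transform import Rotation as R
def snap(n, f=None):
    s=eyes.snapshot(n)
    if f: cv2.imwrite(f, cv2.cvtColor(s["frame"],cv2.COLOR_RGB2BGR))
    return s
def pts(s):
    """world xyz per pixel from z_map"""
    K=s["intrinsics"];T=np.linalg.inv(s["world_to_cam"]);z=s["z_map"]
    v,u=np.mgrid[:z.shape[0],:z.shape[1]]
    c=np.stack([(u-K[0,2])/K[0,0]*z,(v-K[1,2])/K[1,1]*z,z],-1)
    return c@T[:3,:3].T+T[:3,3]
def ray(s,u,v,h):
    K=s["intrinsics"];T=np.linalg.inv(s["world_to_cam"])
    d=T[:3,:3]@np.array([(u-K[0,2])/K[0,0],(v-K[1,2])/K[1,1],1]);o=T[:3,3]
    return o+d*(h-o[2])/d[2]
def proj(s,p):
    T=s["world_to_cam"];c=T[:3,:3]@p+T[:3,3];k=s["intrinsics"]@c;return k[:2]/k[2]
E
python3 - <<'E'
from h import *
a=snap("scene","pics/s0.png");b=snap("top","pics/t0.png")
st=r.get_state();print({k:np.round(v,3) for k,v in st.items()})
for s in(a,b):print(np.round(np.linalg.inv(s["world_to_cam"]),3),s["intrinsics"][0,0])
E
```

```text
{'clock': np.float64(0.1), 'q': array([-1.113,  0.69 , -0.195,  1.566,  0.157,  0.902, -0.215]), 'qd': array([-0.   , -0.001, -0.   , -0.004, -0.001, -0.   , -0.001]), 'joint_torque': array([-3.0000e-03, -5.2850e+01, -1.2710e+00, -1.5384e+01, -5.3000e-02,
        2.0000e-03,  0.0000e+00]), 'tool_pos': array([0.257, 0.569, 0.238]), 'eef_rot': array([ 0.21 ,  0.978, -0.001, -0.   ]), 'contact_force': array([ 0.159, -0.101,  0.364]), 'moment': array([-0.023,  0.038,  0.003]), 'finger_force': np.float64(0.0), 'opening': np.float64(1.0)}
[[-0.75   0.538 -0.386  1.008]
 [ 0.662  0.622 -0.418  0.539]
 [ 0.015 -0.569 -0.822  1.132]
 [ 0.     0.     0.     1.   ]] 492.77174162053325
[[-0.012 -0.997  0.08   0.39 ]
 [-1.     0.011 -0.016 -0.008]
 [ 0.015 -0.08  -0.997  1.585]
 [ 0.     0.     0.     1.   ]] 518.0336173781293
```

View pics/s0.png

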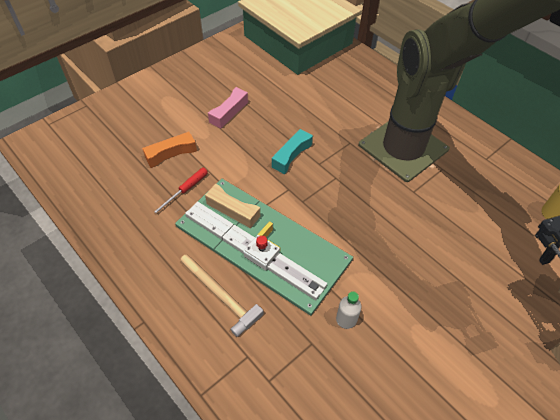

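View pics/t0.png

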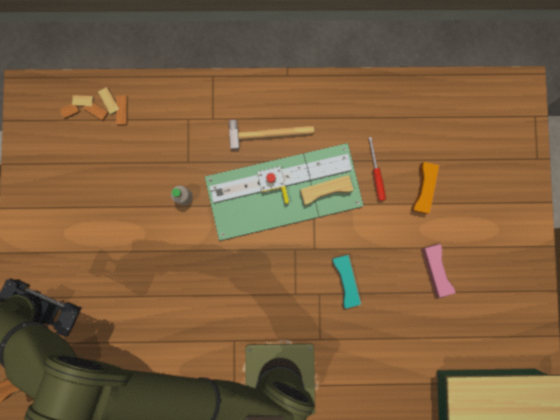

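The top view shows the fence board centred near (284,192), the red knob at (271,178), the stop arm at (285,193) and the wooden blank at (326,190). Things that could be taken for the blank are orange (427,188), turquoise (347,282), pink (438,271) and offcuts at about (95,103). By the description I choose the light-wood piece on the board at (326,190). In the scene view the knob is at (262,243), the blank at (232,203), the hammer at (220,290), the screwdriver at (182,190) and the bottle at (348,310).

```bash
cat >> h.py <<'E'
def hsvmask(s,lo,hi,box=None):
    m=cv2.inRange(cv2.cvtColor(s["frame"],cv2.COLOR_RGB2HSV),lo,hi)
    if box:
        k=np.zeros_like(m);x0,y0,x1,y1=box;k[y0:y1,x0:x1]=1;m*=k
    return m
E
python3 - <<'E'
from h import *
for n,box,kb,bb in(("top",(195,135,370,250),(255,165,290,192),(298,172,356,208)),("scene",(165,170,365,320),(250,230,275,255),(200,180,265,225))):
    s=snap(n);P=pts(s)
    g=hsvmask(s,(45,60,40),(85,255,255),box)
    g=cv2.morphologyEx(g,cv2.MORPH_OPEN,np.ones((3,3)))
    c=max(cv2.findContours(g,0,2)[0],key=cv2.contourArea)
    hull=cv2.convexHull(c)[:,0].astype(float)
    w=np.array([ray(s,u,v,.018)[:2]*1000 for u,v in hull])
    (cx,cy),(a,b),t=cv2.minAreaRect(w.astype(np.float32));print(n,"board",cx,cy,a,b,t)
    print(" board z",np.median(P[g>0][:,2]))
    k=hsvmask(s,(0,140,60),(8,255,255),kb);k|=hsvmask(s,(172,140,60),(179,255,255),kb)
    q=P[k>0];zt=np.percentile(q[:,2],90);top=q[q[:,2]>zt-.006];v,u=np.nonzero(k)
    print(" knob",len(q),zt,(top[:,:2].min(0)+top[:,:2].max(0))/2,np.ptp(top[:,:2],axis=0),u.mean(),v.mean())
    y=hsvmask(s,(20,150,80),(34,255,255),box);q=P[y>0];print(" yellow",len(q),np.median(q,0))
    w=hsvmask(s,(10,60,90),(26,200,255),bb);q=P[(w>0)];q=q[q[:,2]>.050]
    print(" blank",len(q),np.percentile(q[:,2],[5,50,95]),cv2.minAreaRect((q[:,:2]*1000).astype(np.float32)))
    if n=="top":cv2.imwrite("pics/t1.png",cv2.resize(cv2.cvtColor(s["frame"],cv2.COLOR_RGB2BGR)[135:250,170:390],None,fx=3.6,fy=3.6,interpolation=2))
E
```

```text
top board 493.82757568359375 78.8200454711914 109.27371978759766 217.50624084472656 12.577207565307617
 board z 0.018323720714205516
 knob 50 0.10090057088243547 [0.59168238 0.02031093] [0.02112793 0.02029182] 270.5 177.5
 yellow 60 [ 0.54777683 -0.02122567  0.05283736]
 blank 668 [0.05436504 0.06027077 0.06625078] ((517.07177734375, -91.7030029296875), (94.14842987060547, 288.5343017578125), 38.608978271484375)
scene board 564.4906005859375 -15.6031494140625 202.8595428466797 450.0107116699219 12.682616233825684
 board z 0.018834918754290664
 knob 117 0.09734806345189888 [0.59333363 0.0216003 ] [0.02848316 0.0255253 ] 261.47008547008545 241.77777777777777
 yellow 76 [ 0.54808627 -0.01954904  0.05455518]
 blank 775 [0.05321261 0.06053384 0.0647724 ] ((737.9285888671875, 183.00189208984375), (883.510498046875, 136.13453674316406), 61.62905502319336)
```

View pics/t1.png

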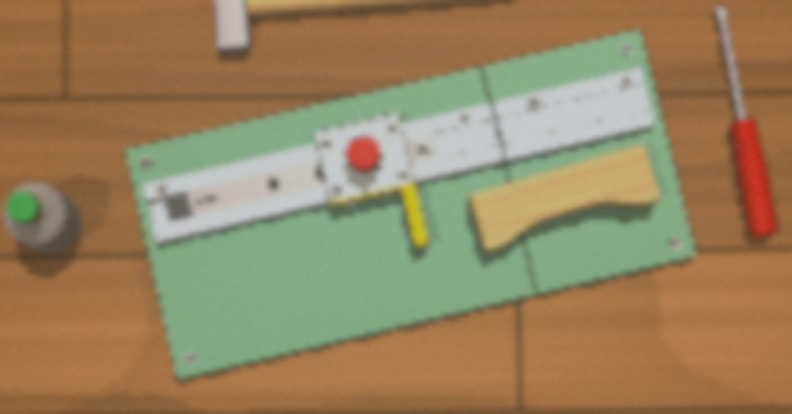

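The crop confirms the choice: the blank is the light-wood piece at crop (565,195), with its straight back facing the bar and its concave front facing the robot. The knob is at (363,153). Dark holes show at about (320,172) and (272,184), roughly 41 mm apart, to the left (+y) of the stop.

```bash
cat >> h.py <<'E'
T0=np.radians(12.68); RZ=np.array([[np.cos(T0),-np.sin(T0)],[np.sin(T0),np.cos(T0)]]); O=np.array([.5791,-.0123])
def toF(p): return np.r_[RZ.T@(np.array(p)[:2]-O),np.array(p)[2:]]*1000
def toW(x,y,z): return np.r_[RZ@np.array([x,y])/1000+O,z/1000]
def go(xyz,head=None):
    """world target + heading (deg) of tool y -> shift mm, rotvec deg in present tool axes"""
    s=r.get_state();M=R.from_quat(s["eef_rot"]);d=M.inv().apply(np.array(xyz)-s["tool_pos"])*1000
    rv=np.zeros(3)
    if head is not None:
        a=np.radians(head);y=np.array([np.cos(a),np.sin(a),0]);z=np.array([0,0,-1.]);t=R.from_matrix(np.stack([np.cross(y,z),y,z],1))
        rv=np.degrees((M.inv()*t).as_rotvec())
    print("clock",round(s["clock"],2),"shift",d.round(1),"turn",rv.round(1),"F",s["contact_force"].round(1),"tcpF",toF(s["tool_pos"]).round(1))
E
python3 - <<'E'
from h import *
s=snap("top");P=pts(s)
k=hsvmask(s,(0,140,60),(8,255,255),(255,165,290,192))|hsvmask(s,(172,140,60),(179,255,255),(255,165,290,192))
v,u=np.nonzero(k)
print("knob F",toF(ray(s,u.mean(),v.mean(),.095)), "top edge incl")
for cu,cv in((320,172),(272,184)):
    print("hole F",toF(ray(s,170+cu/3.6,135+cv/3.6,.034)))
# bar corners in crop, yellow
for cu,cv,h in((640,70,.034),(652,127,.034),(158,243,.034),(145,185,.034),(128,150,.018),(180,380,.018),(693,256,.018),(640,32,.018)):
    print("corner F",toF(ray(s,170+cu/3.6,135+cv/3.6,h)).round(1))
bb=(298,172,356,210)
w=hsvmask(s,(10,60,90),(26,200,255),bb);c=max(cv2.findContours(w,0,2)[0],key=cv2.contourArea)[:,0]
q=np.array([toF(ray(s,a,b,.060))[:2] for a,b in c]);print(cv2.minAreaRect(q.astype(np.float32)))
print(q[np.argsort(q[:,1])][::8].round(0).tolist())
go(toW(25,30,180),102.7)
E
```

```text
knob F [19.95549746 28.97421945 95.        ] top edge incl
hole F [20.70842392 65.99749696 34.        ]
hole F [ 20.08149256 107.31494563  34.        ]
corner F [  43.1 -215.9   34. ]
corner F [  -6.3 -214.1   34. ]
corner F [ -6.3 210.8  34. ]
corner F [ 43.6 210.6  34. ]
corner F [ 78.3 219.7  18. ]
corner F [-121.   219.9   18. ]
corner F [-119.1 -224.1   18. ]
corner F [  77.2 -226.5   18. ]
((-48.77423858642578, -123.79718017578125), (49.2025032043457, 151.96461486816406), 3.025237798690796)
[[-58.0, -200.0], [-24.0, -197.0], [-66.0, -168.0], [-24.0, -144.0], [-25.0, -123.0], [-27.0, -104.0], [-70.0, -81.0], [-29.0, -64.0], [-72.0, -50.0]]
clock 0.25 shift [-534.8 -358.8   58.7] turn [ -0.  -0. -37.] F [ 0.6 -0.6  0.1] tcpF [-186.6  638.3  238.3]
```

```bash
cat >> h.py <<'E'
O=O+RZ@np.array([-5,-1])/1000
E
ls
```

```text
h.py
pics
```

Call:
move_arm(motion=[[-50,-33,0,0,0,-8,0],[-100,-67,0,0,0,-16,0],[-150,-100,10,0,0,-24,0],[-200,-134,20,0,0,-32,0],[-250,-167,30,0,0,-37,0]], newtons=12)

```text
clock: 0.88
tool_pos: [0.4172, 0.313, 0.2086]
eef_rot: [-0.112, 0.994, 0.0, 0.0]
contact_force: [1.3, 0.0, -0.3]
opening: 1.001
finger_force: 0.0
```

```bash
python3 -c "
from h import *
go(toW(25,30,150),102.7)"
```

```text
clock 0.88 shift [-105.2 -324.4   58.5] turn [0.  0.  0.2] F [ 1.3  0.  -0.3] tcpF [-81.5 353.9 208.6]
```

Call:
move_arm(motion=[[-20,-55,0,0,0,0,0.2],[-40,-115,0,0,0,0,0.4],[-60,-175,5,0,0,0,0.4],[-80,-235,20,0,0,0,0.4],[-100,-290,40,0,0,0,0.4]])

```text
clock: 1.5
tool_pos: [0.5773, 0.0547, 0.1699]
eef_rot: [-0.11, 0.994, 0.0, 0.001]
contact_force: [0.7, 0.8, 0.7]
opening: 0.602
finger_force: 0.0
```

Call:
move_arm(motion=[[-5,-34,18,0,0,0,0.4],[-5,-34,18,0,0,0,0.4]])

```text
clock: 1.75
tool_pos: [0.5879, 0.0201, 0.15]
eef_rot: [-0.107, 0.994, -0.001, -0.002]
contact_force: [-1.1, 1.0, 0.2]
opening: 0.602
finger_force: 0.0
```

```bash
python3 -c "
from h import *
go(toW(25,30,66),102.7)
b=snap('scene');t=snap('top')
for s,n,box in((b,'s',(180,160,340,280)),(t,'t',(210,120,340,217))):
    x0,y0,x1,y1=box;cv2.imwrite('pics/%s2.png'%n,cv2.resize(cv2.cvtColor(s['frame'],cv2.COLOR_RGB2BGR)[y0:y1,x0:x1],None,fx=3,fy=3,interpolation=2))
a=cv2.imread('pics/s2.png');c=cv2.imread('pics/t2.png');o=np.zeros((360,480+390-70,3),np.uint8);o[:,:480]=a[:,:480];o[:291,480:]=c[:,:320];cv2.imwrite('pics/c2.png',o)
"
```

```text
clock 1.75 shift [-4.6 -0.4 84. ] turn [-0.1 -0.2 -0.4] F [-1.1  1.   0.2] tcpF [ 20.7  30.6 150. ]
```

View pics/c2.png

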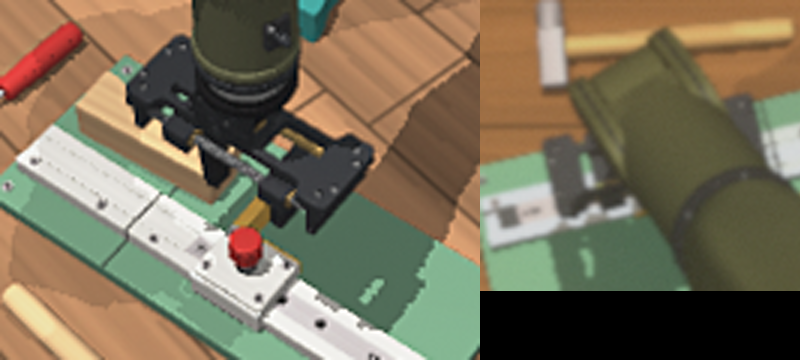

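The view shows the open gripper straight above the red knob (245,248 in the crop). The next holes of the strip are visible at (282,298) and (320,323) beside the saddle.

Call:
move_arm(motion=[[-4,0,25,0,0,0,0.4],[-4,0,50,0,0,0,0.4],[-4,0,70,0,0,0,0.4],[-4,0,82,0,0,0,0.4],[-4,0,82,0,0,0,0.4]])

```text
clock: 2.48
tool_pos: [0.5917, 0.0269, 0.0698]
eef_rot: [-0.112, 0.994, 0.0, -0.0]
contact_force: [0.2, -0.2, -0.1]
opening: 0.604
finger_force: 0.0
```

```bash
python3 -c "
from h import *
go(toW(25,30,67),102.7)
s=snap('scene','pics/s3.png')
for u,v in((274,259.3),(286.7,267.7)):print('hole',toF(ray(s,u,v,.034)))
k=hsvmask(s,(0,140,60),(8,255,255),(245,220,285,262))|hsvmask(s,(172,140,60),(179,255,255),(245,220,285,262))
v,u=np.nonzero(k);print(len(u),u.mean(),v.mean(),toF(ray(s,u.mean(),v.mean(),.083)))
I=cv2.imread('pics/s3.png');cv2.imwrite('pics/c3.png',cv2.resize(I[180:290,200:340],None,fx=5,fy=5,interpolation=2))
"
```

```text
clock 2.48 shift [ 0.9 -6.5  2.8] turn [ 0.  -0.   0.1] F [ 0.2 -0.2 -0.1] tcpF [25.9 36.5 69.8]
hole [24.95092513 67.41307676 34.        ]
hole [ 25.6633697  108.08484408  34.        ]
86 260.69767441860466 243.1046511627907 [30.10749361 29.52307978 83.        ]
```

View pics/c3.png

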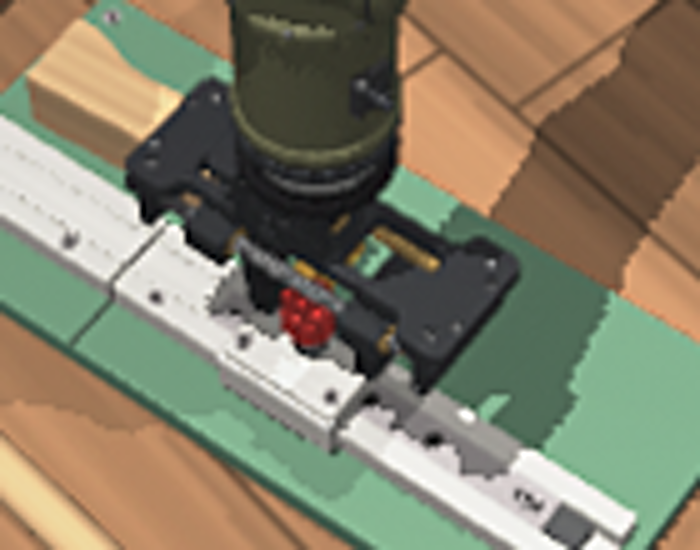

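The crop shows the knob at (305,318) between the fingers at (262,290) and (385,355). The gripper is about 6 mm too far to +y, which agrees with the pose reading, so I correct that and then close.

Call:
move_arm(motion=[[1,-6.5,3,0,0,0,0.4],[1,-6.5,3,0,0,0,0.4],[1,-6.5,3,0,0,0,0.55],[1,-6.5,3,0,0,0,0.62]], newtons=10)

```text
clock: 3.02
tool_pos: [0.5927, 0.019, 0.067]
eef_rot: [-0.111, 0.994, 0.0, 0.0]
contact_force: [-0.4, -0.5, 0.8]
opening: 0.401
finger_force: 0.0
```

```bash
python3 -c "
from h import *
go(toW(25,30,67),102.7)"
```

```text
clock 3.02 shift [0.1 1.4 0. ] turn [0. 0. 0.] F [-0.4 -0.5  0.8] tcpF [25.1 28.6 67. ]
```

Call:
move_arm(motion=[[0,1,0,0,0,0,0.64],[0,1,0,0,0,0,0.68],[0,1,0,0,0,0,0.75],[0,1,0,0,0,0,0.75]], newtons=10)

```text
clock: 3.52
tool_pos: [0.5924, 0.0198, 0.0669]
eef_rot: [-0.111, 0.994, -0.0, 0.0]
contact_force: [-0.2, -1.0, 0.4]
opening: 0.312
finger_force: 10.0
```

```bash
python3 -c "
from h import *
go(toW(25,30,67),102.7);s=r.get_state();print(s['opening']*88,s['finger_force'],toF(O.tolist()+[0]), RZ.T@s['contact_force'][:2])"
```

```text
clock 3.52 shift [ 0.   0.6 -0.1] turn [-0.  0.  0.] F [-0.2 -1.   0.4] tcpF [25.  29.4 66.9]
27.4326181842127 10.00001095701009 [0. 0. 0.] [-0.4177541  -0.91648727]
```

Call:
move_arm(motion=[[0,0,-3,0,0,0,0.75],[0,0,-6,0,0,0,0.75],[0,0,-9,0,0,0,0.75],[0,0,-10.5,0,0,0,0.75],[0,0,-10.5,0,0,0,0.75]], newtons=16)

```text
clock: 4.15
tool_pos: [0.5923, 0.0198, 0.0773]
eef_rot: [-0.111, 0.994, 0.0, 0.0]
contact_force: [3.5, -0.5, -7.1]
opening: 0.314
finger_force: 16.0
```

```bash
python3 -c "
from h import *
go(toW(25,30,77),102.7);s=r.get_state();print(s['opening']*88,s['finger_force'], RZ.T@s['contact_force'][:2])"
```

```text
clock 4.15 shift [-0.   0.6  0.3] turn [0. 0. 0.] F [ 3.5 -0.5 -7.1] tcpF [25.  29.4 77.3]
27.605157786302424 16.00029867142439 [ 3.33714776 -1.28350951]
```

Call:
move_arm(motion=[[0,3,0,0,0,0,0.75],[0,10,0,0,0,0,0.75],[0,20,0,0,0,0,0.75],[0,30,0,0,0,0,0.75],[0,32,0,0,0,0,0.75]])

```text
clock: 4.78
tool_pos: [0.5848, 0.0531, 0.0774]
eef_rot: [-0.112, 0.994, 0.001, -0.0]
contact_force: [2.1, -1.1, -6.0]
opening: 0.311
finger_force: 16.0
```

```bash
python3 -c "
from h import *
go(toW(25,61.4,75),102.7);s=r.get_state();print(s['opening']*88,s['finger_force'], RZ.T@s['contact_force'][:2])"
```

```text
clock 4.78 shift [-0.1 -2.1  2.4] turn [ 0.1 -0.   0.1] F [ 2.1 -1.1 -6. ] tcpF [24.9 63.5 77.4]
27.4038042960864 16.002670470625162 [ 1.8105268 -1.5684067]
```

Call:
move_arm(motion=[[0,0,0,0,0,0,0.75],[0,0,2,0,0,0,0.75],[0,0,2,0,0,0,0.75],[0,0,2,0,0,0,0.62],[0,0,2,0,0,0,0.62]])

```text
clock: 5.4
tool_pos: [0.5855, 0.0504, 0.0759]
eef_rot: [-0.11, 0.994, -0.0, 0.0]
contact_force: [-1.2, 0.5, 0.1]
opening: 0.38
finger_force: 0.0
```

```bash
python3 -c "
from h import *
go(toW(25,61.4,68),102.7);s=r.get_state();print(s['opening']*88,s['finger_force'], RZ.T@s['contact_force'][:2])"
```

```text
clock 5.4 shift [0.  0.6 7.9] turn [-0.  0. -0.] F [-1.2  0.5  0.1] tcpF [25.  60.8 75.9]
33.413919392497625 0.0 [-1.00992589  0.79065162]
```

Call:
move_arm(motion=[[0,1,4,0,0,0,0.62],[0,2,7,0,0,0,0.62],[0,3,7,0,0,0,0.62],[0,4,7,0,0,0,0.62],[0,5,7,0,0,0,0.62]])

```text
clock: 6.02
tool_pos: [0.5842, 0.0544, 0.0681]
eef_rot: [-0.11, 0.994, -0.001, -0.0]
contact_force: [2.6, -4.9, -2.2]
opening: 0.382
finger_force: 2.2
```

```bash
python3 -c "
from h import *
go(toW(25,70,68),102.7);s=r.get_state();print(s['opening']*88,s['finger_force'], RZ.T@s['contact_force'][:2])"
```

```text
clock 6.03 shift [-0.4  5.   0.1] turn [-0.1 -0.  -0. ] F [ 2.6 -4.9 -2.2] tcpF [24.6 65.  68.1]
33.57994901754386 2.238806616514921 [ 1.48621654 -5.34067685]
```

Call:
move_arm(motion=[[0,0.7,0,0,0,0,0.62],[0,1.4,0,0,0,0,0.62],[0,2.1,0,0,0,0,0.62],[0,2.8,0,0,0,0,0.62],[0,3.2,0,0,0,0,0.62]])

```text
clock: 6.65
tool_pos: [0.5832, 0.0602, 0.0685]
eef_rot: [-0.111, 0.994, 0.001, 0.0]
contact_force: [-0.2, -1.3, -0.6]
opening: 0.378
finger_force: 0.7
```

```bash
cat > q.py <<'E'
from h import *
go(toW(25,70,68),102.7);s=r.get_state();print(s['opening']*88,s['finger_force'], RZ.T@s['contact_force'][:2])
E
python3 q.py
```

```text
clock 6.65 shift [-0.  -0.8  0.5] turn [0.1 0.  0.1] F [-0.2 -1.3 -0.6] tcpF [25.  70.8 68.5]
33.27438283248804 0.7418366766069084 [-0.4468193  -1.26862076]
```

Call:
move_arm(motion=[[0,0,0,0,0,0,0.62],[0,0,0,0,0,0,0.62]])

```text
clock: 6.9
tool_pos: [0.5838, 0.0602, 0.0686]
eef_rot: [-0.111, 0.994, 0.001, 0.001]
contact_force: [0.5, 0.1, 0.7]
opening: 0.379
finger_force: 0.0
```

```bash
cat >> q.py <<'E'
s=snap('scene')
B=(250,215,300,265)
k=hsvmask(s,(0,140,40),(8,255,255),B)|hsvmask(s,(172,140,40),(179,255,255),B)
v,u=np.nonzero(k);print('red',len(u),u.mean(),v.mean(),v.min(),v.max())
if len(u):
    q=np.array([toF(p) for p in pts(s)[k>0]]);print(np.percentile(q,[5,50,95],axis=0).round(1))
E
python3 q.py
```

```text
clock 6.9 shift [ 0.5 -0.7  0.6] turn [0.1 0.1 0.1] F [0.5 0.1 0.7] tcpF [25.5 70.7 68.6]
33.31551587442044 2.873373539102886e-08 [0.56385604 0.02013779]
red 77 271.97402597402595 250.54545454545453 244 256
[[27.9 53.3 76.4]
 [35.1 69.2 92.3]
 [40.5 79.2 98.8]]
```

Call:
move_arm(motion=[[0,1,0,0,0,0,0.62],[0,2,0,0,0,0,0.62],[0,2.5,0,0,0,0,0.62],[0,2.5,0,0,0,0,0.62]])

```text
clock: 7.45
tool_pos: [0.5835, 0.061, 0.0685]
eef_rot: [-0.111, 0.994, -0.0, 0.0]
contact_force: [2.2, -2.0, 1.5]
opening: 0.375
finger_force: 1.4
```

```bash
python3 q.py
```

```text
clock 7.45 shift [ 0.4 -1.5  0.5] turn [-0.   0.1 -0. ] F [ 2.2 -2.   1.5] tcpF [25.4 71.5 68.5]
33.036591470430615 1.413624412380159 [ 1.72323897 -2.4867455 ]
red 74 272.27027027027026 250.93243243243242 244 256
[[28.8 57.  75. ]
 [35.5 69.9 92. ]
 [40.  79.2 98.2]]
```

Call:
move_arm(motion=[[0,0.7,0,0,0,0,0.62],[0,1.4,0,0,0,0,0.62],[0,2,0,0,0,0,0.62]])

```text
clock: 7.88
tool_pos: [0.5834, 0.0613, 0.0685]
eef_rot: [-0.11, 0.994, -0.001, 0.001]
contact_force: [3.0, -6.5, 1.1]
opening: 0.38
finger_force: 3.5
```

```bash
python3 q.py
```

```text
clock 7.88 shift [ 0.3 -1.9  0.5] turn [-0.2  0.  -0.1] F [ 3.  -6.5  1.1] tcpF [25.4 71.9 68.5]
33.47698064325209 3.5004965448752046 [ 1.48182192 -7.02587388]
red 75 272.3066666666667 250.89333333333335 244 256
[[28.2 56.8 75. ]
 [35.5 69.6 93.1]
 [40.5 80.9 97.9]]
```

Call:
move_arm(motion=[[0,0.8,0,0,0,0,0.62],[0,1.6,0,0,0,0,0.62],[0,1.6,0,0,0,0,0.62]])

```text
clock: 8.3
tool_pos: [0.5834, 0.0615, 0.0685]
eef_rot: [-0.109, 0.994, -0.002, 0.001]
contact_force: [4.4, -7.3, 1.1]
opening: 0.381
finger_force: 4.3
```

```bash
python3 q.py
```

```text
clock 8.3 shift [ 0.4 -2.   0.5] turn [-0.3  0.  -0.1] F [ 4.4 -7.3  1.1] tcpF [25.4 72.1 68.5]
33.54572417413872 4.319306965917349 [ 2.68706169 -8.12289884]
red 72 272.30555555555554 251.05555555555554 244 256
[[27.8 57.4 74. ]
 [35.7 69.7 91.9]
 [40.5 79.  98.7]]
```

Call:
move_arm(motion=[[0,-3,0,0,0,0,0.62],[0,-7,0,0,0,0,0.5],[0,-7,-30,0,0,0,0.2],[0,-7,-70,0,0,0,0.2],[0,-7,-110,0,0,0,0.2]])

```text
clock: 8.98
tool_pos: [0.5824, 0.0596, 0.1789]
eef_rot: [-0.112, 0.994, 0.001, -0.001]
contact_force: [1.1, 0.1, 1.1]
opening: 0.792
finger_force: 0.0
```

```bash
sed -i "s/snap('scene')/snap('scene','pics\/s4.png')/" q.py; python3 q.py; python3 -c "
import cv2;I=cv2.imread('pics/s4.png');cv2.imwrite('pics/c4.png',cv2.resize(I[160:300,180:340],None,fx=4,fy=4,interpolation=2))"
```

```text
clock 8.97 shift [ -1.2  -0.6 110.9] turn [ 0.1 -0.1  0.1] F [1.1 0.1 1.1] tcpF [ 24.   70.4 178.9]
69.71428042297538 0.0 [ 1.0841222  -0.17800184]
red 121 273.8677685950413 249.53719008264463 243 256
[[16.8 59.5 76.5]
 [31.  71.1 94.2]
 [39.3 81.2 98.9]]
```

View pics/c4.png

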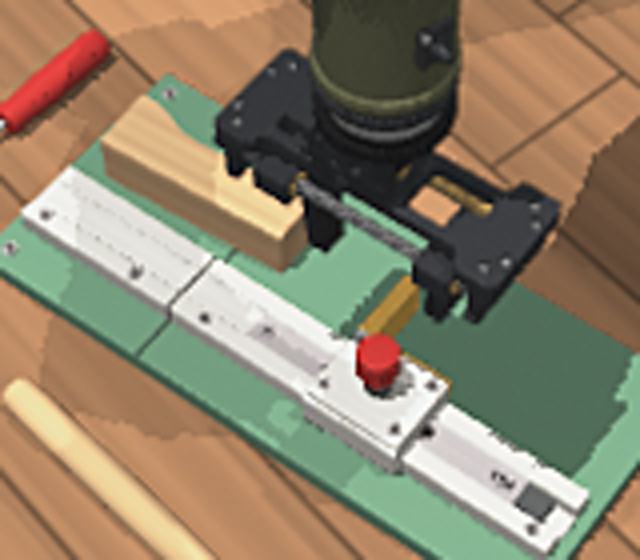

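The crop shows the stop at its new place with the red knob at (378,360). The next hole is visible just past the saddle at (428,430), and the blank at (205,180). I check the knob height by projection.

```bash
python3 -c "
from h import *
s=snap('scene')
a=proj(s,toW(25,29.5,83))
for y in (67.5,68.5,69.5):
  for z in(83,91):print(y,z,np.array([261.47,241.78])+proj(s,toW(25,y,z))-a)
print('hole2',toF(ray(s,180+428/4,160+430/4,.034)))
q=pts(s);w=hsvmask(s,(10,50,60),(26,220,255),(200,178,262,230));
F=np.array([toF(p) for p in q[w>0]]);m=(F[:,2]>56)&(F[:,2]<64)&(F[:,1]<0);F=F[m];print('blank top',len(F),F[:,2].mean(),cv2.minAreaRect(F[:,:2].astype(np.float32)))
"
```

```text
67.5 83 [273.63287583 249.43786191]
67.5 91 [273.64410626 247.75004199]
68.5 83 [273.95623817 249.64145391]
68.5 91 [273.96921378 247.95428411]
69.5 83 [274.27977084 249.84515314]
69.5 91 [274.29449346 248.15863439]
hole2 [ 24.73642055 108.36219548  34.        ]
blank top 554 60.44524541212437 ((-41.206398010253906, -124.13616943359375), (50.994102478027344, 153.29881286621094), 2.9652626514434814)
```

Measured (273.87, 249.54) fits the home height (z = 83) at y ≈ 68.2, so the pin is home with 38–39 mm of travel. Next is the blank: origin at about (-37,-124) in fence axes, yawed about +3°, with its target at (-18,-43).

```bash
python3 -c "
from h import *
print(r.get_state()['q'].round(2))
go(toW(-37,-124,150),15.7)"
```

```text
[ 0.07  0.74 -0.43  1.73  0.42  0.76  1.22]
clock 9.07 shift [  64.7 -194.5   31.3] turn [ 0.4  0.2 87.1] F [0.7 0.9 0.1] tcpF [ 27.1  70.5 182.1]
```

Call:
move_arm(motion=[[13,-38,0,0,0,-10,0.2],[26,-76,0,0,0,-20,0.1],[39,-115,0,0,0,-30,0],[52,-155,0,0,0,-40,0],[65,-194,0,0,0,-50,0]])

```text
clock: 9.7
tool_pos: [0.5619, -0.1455, 0.1773]
eef_rot: [-0.523, 0.852, 0.001, -0.0]
contact_force: [0.4, 1.0, 0.5]
opening: 0.999
finger_force: 0.0
```

```bash
python3 -c "
from h import *
print(r.get_state()['q'].round(2))
go(toW(-37,-124,110),195.7)"
```

```text
[ 0.57  0.79 -0.7   1.75  0.65  0.85  2.24]
clock 9.7 shift [-3.4 -2.5 67.3] turn [  0.1   0.1 -42.6] F [0.4 1.  0.5] tcpF [ -41.  -125.2  177.3]
```

Call:
move_arm(motion=[[-3,-3,0,0,0,10,0],[-3,-3,0,0,0,20,0],[-3,-3,0,0,0,30,0],[-3,-3,0,0,0,40,0],[-3,-3,0,0,0,50,0]])

```text
clock: 10.32
tool_pos: [0.5661, -0.1427, 0.1772]
eef_rot: [-0.109, 0.994, 0.001, -0.001]
contact_force: [-0.1, 0.5, 0.4]
opening: 0.998
finger_force: 0.0
```

Call:
move_arm(motion=[[0,0,0,0,0,10,0],[0,0,0,0,0,20,0],[0,0,0,0,0,30,0],[0,0,0,0,0,40,0],[0,0,0,0,0,50,0]])

```text
clock: 10.95
tool_pos: [0.5661, -0.1427, 0.1771]
eef_rot: [0.322, 0.947, 0.0, -0.001]
contact_force: [0.3, 0.5, -0.7]
opening: 0.998
finger_force: 0.0
```

Call:
move_arm(motion=[[0,0,10,0,0,10,0],[0,0,20,0,0,20,0],[0,0,40,0,0,30,0],[0,0,50,0,0,37,0],[0,0,50,0,0,37,0]])

```text
clock: 11.58
tool_pos: [0.5657, -0.1426, 0.1266]
eef_rot: [0.603, 0.798, -0.001, -0.002]
contact_force: [-0.6, -0.4, 0.1]
opening: 0.998
finger_force: 0.0
```

```bash
python3 -c "
from h import *
print(r.get_state()['q'].round(2))
go(toW(-37,-124,41),15.7)
s=snap('scene','pics/s5.png')
I=cv2.imread('pics/s5.png');cv2.imwrite('pics/c5.png',cv2.resize(I[140:280,160:320],None,fx=4,fy=4,interpolation=2))"
```

```text
[ 0.18  0.79 -0.03  1.79  0.04  0.57  0.41]
clock 11.57 shift [-1.  -0.  85.6] turn [-0.2 -0.1  0.2] F [-0.6 -0.4  0.1] tcpF [ -36.7 -123.2  126.6]
```

View pics/c5.png

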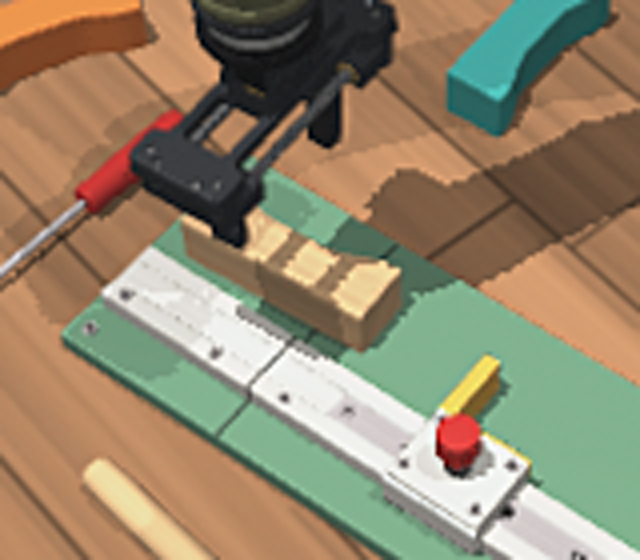

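The gripper is open across the blank, with the back finger at (235,225) over the bar side. The blank spans (185,225) to (400,290) and the screwdriver is clear. I descend and grip.

Call:
move_arm(motion=[[-1,0,25,0,0,0,0],[-1,0,50,0,0,0,0],[-1,0,75,0,0,0,0],[-1,0,84.5,0,0,0,0],[-1,0,84.5,0,0,0,0.3]], newtons=10)

```text
clock: 12.25
tool_pos: [0.5672, -0.1448, 0.0437]
eef_rot: [0.603, 0.797, 0.0, -0.0]
contact_force: [0.3, -0.3, 1.2]
opening: 0.906
finger_force: 0.0
```

Call:
move_arm(motion=[[0,0,0,0,0,0,0.45],[0,0,0,0,0,0,0.52],[0,0,0,0,0,0,0.62],[0,0,0,0,0,0,0.65]])

```text
clock: 12.75
tool_pos: [0.5674, -0.1451, 0.0441]
eef_rot: [0.604, 0.797, 0.0, 0.0]
contact_force: [-0.5, 0.4, 0.2]
opening: 0.459
finger_force: 0.0
```

```bash
cat > g.py <<'E'
from h import *
import sys
go(toW(*map(float,sys.argv[1:4])),12.7);s=r.get_state();print(s['opening']*88,s['finger_force'], 'FxFy',(RZ.T@s['contact_force'][:2]).round(1))
E
python3 g.py -18 -43 41
```

```text
clock 12.75 shift [81.9 21.9  3.1] turn [0. 0. 3.] F [-0.5  0.4  0.2] tcpF [ -35.5 -126.    44.1]
40.378107463986275 0.0 FxFy [-0.4  0.5]
```

Call:
move_arm(motion=[[0,0,1,0,0,0,0.66],[0,0,1,0,0,0,0.66],[0,0,1,0,0,0,0.66],[0,0,1,0,0,0,0.66]])

```text
clock: 13.25
tool_pos: [0.5675, -0.1451, 0.0436]
eef_rot: [0.604, 0.797, 0.0, 0.0]
contact_force: [-0.9, 0.1, 7.1]
opening: 0.406
finger_force: 10.0
```

```bash
python3 g.py -18 -43 43;python3 q.py
```

```text
clock 13.25 shift [81.9 21.9  0.6] turn [0. 0. 3.] F [-0.9  0.1  7.1] tcpF [ -35.5 -126.    43.6]
35.69540958338243 9.999918043613434 FxFy [-0.9  0.3]
clock 13.25 shift [192.5  70.8 -24.4] turn [  0.   0. -87.] F [-0.9  0.1  7.1] tcpF [ -35.5 -126.    43.6]
35.69540958338243 9.999918043613434 [-0.89723268  0.3361702 ]
red 121 273.9504132231405 249.70247933884298 243 256
[[16.8 59.6 76.4]
 [31.3 71.7 94.4]
 [40.4 81.6 99.2]]
```

Call:
move_arm(motion=[[0,0,-1.5,0,0,0,0.66],[10,0,-1.5,0,0,1.5,0.66],[30,6,-1.5,0,0,3,0.66],[50,12,-1.5,0,0,3,0.66],[66,17,-1.5,0,0,3,0.66]])

```text
clock: 13.92
tool_pos: [0.5653, -0.0749, 0.0439]
eef_rot: [0.624, 0.781, 0.0, -0.001]
contact_force: [-0.2, 0.4, -1.8]
opening: 0.409
finger_force: 10.0
```

```bash
python3 g.py -18 -45 43
```

```text
clock 13.93 shift [12.1  4.2  1. ] turn [-0.  -0.1  0.1] F [-0.2  0.4 -1.8] tcpF [-22.2 -57.1  43.9]
36.00198492781215 9.995761066675186 FxFy [-0.1  0.5]
```

Call:
move_arm(motion=[[0,1,0.7,0,0,0,0.66],[0,2,0.7,0,0,0,0.66],[0,3,0.7,0,0,0,0.66],[0,4,0.7,0,0,0,0.66],[0,4.5,0.7,0,0,0,0.66]])

```text
clock: 14.55
tool_pos: [0.5683, -0.0775, 0.0437]
eef_rot: [0.625, 0.781, -0.002, -0.001]
contact_force: [-5.5, -1.4, 6.9]
opening: 0.405
finger_force: 10.0
```

```bash
python3 g.py -18 -45 43
```

```text
clock 14.55 shift [15.3  1.8  0.7] turn [-0.2  0.  -0.1] F [-5.5 -1.4  6.9] tcpF [-19.8 -60.3  43.7]
35.61546190005006 9.999053925275803 FxFy [-5.6 -0.1]
```

Call:
move_arm(motion=[[2,-1,-0.7,0,0,0,0.66],[4,-1,-0.7,0,0,0,0.66],[6,-1,-0.7,0,0,0,0.66],[8,-1,-0.7,0,0,0,0.66],[9,-1,-0.7,0,0,0,0.66]])

```text
clock: 15.18
tool_pos: [0.5673, -0.067, 0.0442]
eef_rot: [0.624, 0.781, 0.0, -0.0]
contact_force: [-0.1, 0.2, -2.4]
opening: 0.409
finger_force: 10.0
```

```bash
python3 g.py -18 -45 43;python3 - <<'E'
from h import *
s=snap('scene','pics/s6.png')
I=cv2.imread('pics/s6.png');cv2.imwrite('pics/c6.png',cv2.resize(I[150:290,180:340],None,fx=4,fy=4,interpolation=2))
E
```

```text
clock 15.18 shift [4.8 0.5 1.2] turn [ 0. -0.  0.] F [-0.1  0.2 -2.4] tcpF [-18.5 -49.8  44.2]
35.99121643231812 9.996329247951508 FxFy [-0.1  0.2]
```

View pics/c6.png

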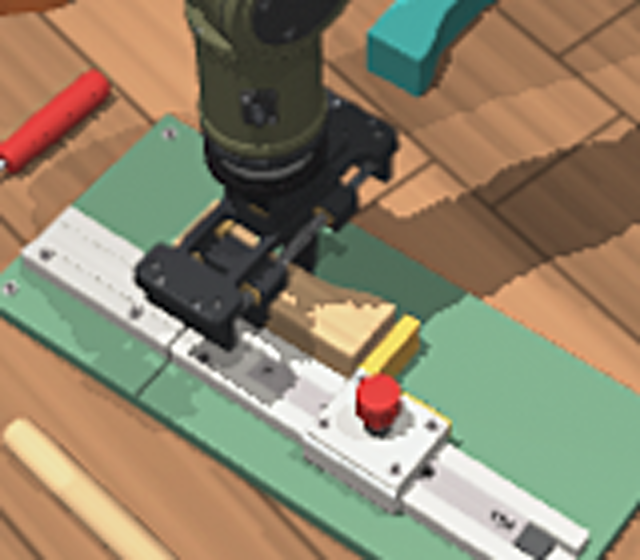

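The crop shows the blank along the bar, its end at (375,345) a few millimetres short of the yellow arm at (395,345). The knob is unchanged at (378,400).

Call:
move_arm(motion=[[1,0,0.5,0,0,0,0.66],[2,0,0.5,0,0,0,0.66],[3,0,0.5,0,0,0,0.66],[4,0,0.5,0,0,0,0.66]])

```text
clock: 15.72
tool_pos: [0.5663, -0.0634, 0.0438]
eef_rot: [0.624, 0.781, 0.0, -0.0]
contact_force: [0.5, 0.6, -2.3]
opening: 0.411
finger_force: 10.0
```

```bash
python3 g.py -18 -45 43
```

```text
clock 15.72 shift [1.  0.7 0.8] turn [ 0. -0.  0.] F [ 0.5  0.6 -2.3] tcpF [-18.7 -46.   43.8]
36.12891742756483 9.996323436498642 FxFy [0.6 0.5]
```

Call:
move_arm(motion=[[0.7,0,0.3,0,0,0,0.66],[1.4,0,0.3,0,0,0,0.66],[2.1,0,0.3,0,0,0,0.66]])

```text
clock: 16.1
tool_pos: [0.5661, -0.0617, 0.0437]
eef_rot: [0.625, 0.781, 0.0, 0.0]
contact_force: [0.8, -1.3, -0.5]
opening: 0.407
finger_force: 10.0
```

```bash
python3 g.py -18 -45 43
```

```text
clock 16.1 shift [-0.7  0.5  0.7] turn [0. 0. 0.] F [ 0.8 -1.3 -0.5] tcpF [-18.5 -44.3  43.7]
35.80292803727889 9.996984601020813 FxFy [ 0.5 -1.4]
```

Call:
move_arm(motion=[[0.7,1,0,0,0,0,0.66],[1.2,2,0,0,0,0,0.66],[1.2,2,0,0,0,0,0.66]])

```text
clock: 16.48
tool_pos: [0.5662, -0.0614, 0.0437]
eef_rot: [0.625, 0.781, -0.002, -0.0]
contact_force: [-3.7, -4.3, 3.6]
opening: 0.407
finger_force: 10.0
```

```bash
python3 g.py -18 -45 43
```

```text
clock 16.48 shift [-0.9  0.4  0.7] turn [-0.2  0.1 -0. ] F [-3.7 -4.3  3.6] tcpF [-18.4 -44.1  43.7]
35.82125937895388 10.00154659152031 FxFy [-4.5 -3.4]
```

Call:
move_arm(motion=[[0.8,1,0,0,0,0,0.58],[0.5,0.5,0,0,0,0,0.5],[0,0,0,0,0,0,0.3],[0,0,0,0,0,0,0.2],[0,0,-20,0,0,0,0.2]])

```text
clock: 17.1
tool_pos: [0.5668, -0.0592, 0.0626]
eef_rot: [0.624, 0.781, -0.0, -0.001]
contact_force: [0.2, -0.2, 0.1]
opening: 0.796
finger_force: 0.0
```

Call:
move_arm(motion=[[0,0,-40,0,0,0,0.2],[0,-60,-90,0,0,0,0.2],[0,-120,-130,0,0,0,0.2],[0,-180,-150,0,0,0,0.2],[0,-190,-150,0,0,0,0.2]])

```text
clock: 17.73
tool_pos: [0.3798, -0.102, 0.2148]
eef_rot: [0.625, 0.781, 0.0, 0.0]
contact_force: [1.1, 0.1, -0.4]
opening: 0.798
finger_force: 0.0
```

```bash
python3 g.py -18 -45 43;python3 - <<'E'
from h import *
s=snap('scene','pics/s7.png');t=snap('top','pics/t7.png')
I=cv2.imread('pics/s7.png');cv2.imwrite('pics/c7.png',cv2.resize(I[180:290,190:330],None,fx=5,fy=5,interpolation=2))
for x in(-1,0,1):pass
for y in(-117,-100,-60,-20,0,25):
    pass
w=hsvmask(s,(10,50,60),(26,220,255),(190,178,290,260));F=np.array([toF(p) for p in pts(s)[w>0]]);F=F[(F[:,2]>57)&(F[:,2]<63.5)&(abs(F[:,0]+20)<40)]
print(len(F),cv2.minAreaRect(F[:,:2].astype(np.float32)))
E
```

```text
clock 17.73 shift [ -2.1 191.  171.9] turn [ 0.  0. -0.] F [ 1.1  0.1 -0.4] tcpF [-209.1  -42.8  214.8]
70.18979229047204 0.0 FxFy [ 1.1 -0.1]
631 ((-23.551103591918945, -35.91546630859375), (49.08283233642578, 164.48910522460938), 0.3406082093715668)
```

View pics/c7.png

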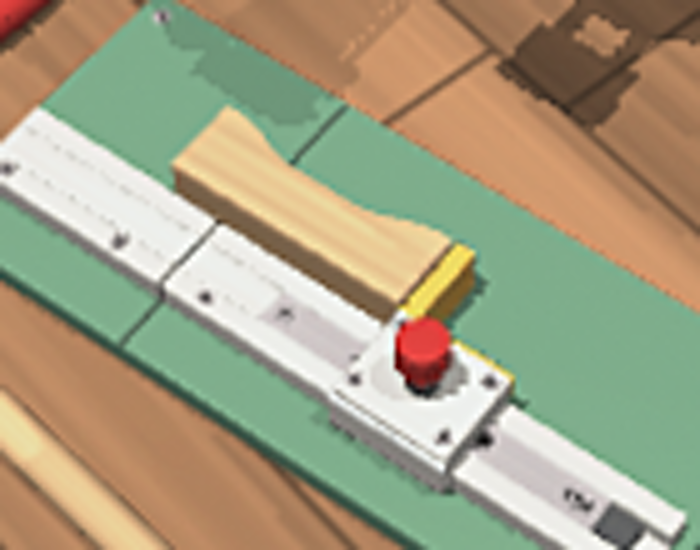

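The crop shows the blank lying along the bar from (175,165) to (390,300), its end against the yellow arm at (435,285) and the knob low at (422,350). I measure both gaps to confirm.

```bash
python3 - <<'E'
from h import *
for n,box in(('scene',(190,178,290,260)),('top',(255,160,345,225))):
    s=snap(n)
    w=hsvmask(s,(10,70,60),(26,200,255),box)
    P=pts(s)
    c=max(cv2.findContours(w,0,1)[0],key=cv2.contourArea)[:,0]
    for z,nm in((.060,'top edge'),):
        q=np.array([toF(ray(s,a,b,z))[:2] for a,b in c])
        # back boundary: max x per y-bin
        bins=np.arange(-105,20,8);e=np.array([[y+4,q[(q[:,1]>=y)&(q[:,1]<y+8)][:,0].max()] for y in bins if ((q[:,1]>=y)&(q[:,1]<y+8)).any()])
        f=np.polyfit(e[:,0],e[:,1],1);print(n,nm,'slope deg',np.degrees(np.arctan(f[0])),'x ends',np.polyval(f,[-112,28]).round(1),e[:,1].round(0))
    # bar: bright low-saturation pixels, front & back top edges at z 34
    b=hsvmask(s,(0,0,150),(179,45,255),(165,130,370,320))
    b=cv2.morphologyEx(b,cv2.MORPH_CLOSE,np.ones((5,5)));cb=max(cv2.findContours(b,0,1)[0],key=cv2.contourArea)[:,0]
    q=np.array([toF(ray(s,a,d,.034))[:2] for a,d in cb])
    for rng in((-210,-125),(125,205)):
        m=q[(q[:,1]>rng[0])&(q[:,1]<rng[1])];
        if len(m): print('  bar',rng,np.round([np.median(m[m[:,0]<20][:,0]),np.median(m[m[:,0]>30][:,0])],1))
E
```

```text
scene top edge slope deg 0.27398689878257865 x ends [-89.1 -88.5] [-89. -88. -89. -89. -89. -89. -88. -89. -89. -89. -88. -89. -88. -89.
 -88. -89.]
  bar (-210, -125) [ 1.2 51.8]
  bar (125, 205) [ 1.3 51.6]
top top edge slope deg -1.1735866981762977 x ends [-1.  -3.9] [-2. -1. -2. -1. -2. -2. -3. -2. -2. -3. -2. -3. -4. -3. -3. -5.]
  bar (-210, -125) [ 2.4 53.2]
  bar (125, 205) [ 2.1 52.5]
```

```bash
python3 - <<'E'
from h import *
s=snap('scene');P=pts(s)
F=np.c_[(P[...,:2].reshape(-1,2)-O)@RZ*1000,P[...,2].reshape(-1)*1000].reshape(P.shape)
V=cv2.cvtColor(s['frame'],cv2.COLOR_RGB2GRAY).astype(float)
# sample intensity along lines of constant y, sweeping x at z=60 through the back top edge, and bar/back boundary at z=34
def samp(x,y,z):
    u=proj(s,toW(x,y,z));return cv2.remap(V.astype(np.float32),np.float32([[u[0]]]),np.float32([[u[1]]]),1)[0,0]
xs=np.arange(-12,12,.5)
for z,xs in((60,np.arange(-14,10,.5)),(34,np.arange(-9,11,.5))):
    out=[]
    for y in range(-110,21,10):
        g=np.array([samp(x,y,z) for x in xs]);d=np.gradient(cv2.GaussianBlur(g[:,None],(1,7),1.2)[:,0])
        i=np.argmin(d) if z==60 else np.argmax(d); out.append((xs[i],round(abs(d[i]),1)))
    x=np.array([o[0] for o in out]);y=np.arange(-110,21,10);f=np.polyfit(y,x,1)
    print(z,out,np.polyval(f,[-112,28]).round(2))
E
```

```text
60 [(np.float64(0.0), np.float32(11.5)), (np.float64(0.0), np.float32(11.1)), (np.float64(0.0), np.float32(12.0)), (np.float64(-1.0), np.float32(10.1)), (np.float64(0.0), np.float32(10.7)), (np.float64(-0.5), np.float32(12.0)), (np.float64(0.0), np.float32(11.2)), (np.float64(-0.5), np.float32(12.7)), (np.float64(0.0), np.float32(12.4)), (np.float64(-1.5), np.float32(10.7)), (np.float64(-0.5), np.float32(11.6)), (np.float64(-0.5), np.float32(11.8)), (np.float64(-1.0), np.float32(11.2)), (np.float64(-1.0), np.float32(11.5))] [-0.   -0.97]
34 [(np.float64(0.5), np.float32(18.1)), (np.float64(1.5), np.float32(14.6)), (np.float64(2.0), np.float32(14.7)), (np.float64(1.0), np.float32(15.7)), (np.float64(0.5), np.float32(19.5)), (np.float64(0.5), np.float32(18.9)), (np.float64(1.0), np.float32(17.7)), (np.float64(0.5), np.float32(16.2)), (np.float64(1.0), np.float32(18.2)), (np.float64(0.5), np.float32(15.4)), (np.float64(1.0), np.float32(15.1)), (np.float64(1.0), np.float32(16.4)), (np.float64(0.5), np.float32(21.0)), (np.float64(0.0), np.float32(19.3))] [1.2  0.41]
```

The blank edge is parallel to the bar with a gap of about 1 mm, which is within tolerance but near the camera error. I'll seat it once more with gentle pushes from shut fingers: the front first, then the end.

Call:
move_arm(motion=[[0,50,20,0,0,0,0.6],[0,100,60,0,0,0,1],[0,119,110,0,0,0,1],[0,119,160,0,0,0,1],[0,119,175,0,0,0,1]], newtons=20)

```text
clock: 18.6
tool_pos: [0.4976, -0.0743, 0.0352]
eef_rot: [0.624, 0.782, -0.001, -0.002]
contact_force: [-0.1, -0.5, 1.1]
opening: 0.254
finger_force: 0.0
```

Call:
move_arm(motion=[[0,0,0,0,0,0,1],[0,8,0,0,0,0,1],[0,20,0,0,0,0,1],[0,26,0,0,0,0,1],[0,29,0,0,0,0,1]])

```text
clock: 19.23
tool_pos: [0.5276, -0.0688, 0.0391]
eef_rot: [0.624, 0.781, 0.0, 0.001]
contact_force: [-1.2, -0.0, -0.8]
opening: 0.006
finger_force: 0.0
```

```bash
python3 g.py -53 -43 40
```

```text
clock 19.23 shift [-0.2  4.7 -0.9] turn [0.1 0.  0. ] F [-1.2 -0.  -0.8] tcpF [-57.7 -42.8  39.1]
0.5200228392974502 0.0 FxFy [-1.1  0.2]
```

Call:
move_arm(motion=[[0,1,0,0,0,0,1],[0,2,0,0,0,0,1],[0,3,0,0,0,0,1],[0,4,0,0,0,0,1]])

```text
clock: 19.73
tool_pos: [0.5304, -0.0682, 0.0385]
eef_rot: [0.624, 0.781, -0.0, -0.0]
contact_force: [-0.5, -0.3, -0.2]
opening: 0.005
finger_force: 0.0
```

```bash
python3 g.py -53 -43 40
```

```text
clock 19.73 shift [-0.2  1.8 -1.5] turn [-0. -0.  0.] F [-0.5 -0.3 -0.2] tcpF [-54.8 -42.8  38.5]
0.40329392264186564 0.0 FxFy [-0.5 -0.2]
```

Call:
move_arm(motion=[[0,1,0,0,0,0,1],[0,2,0,0,0,0,1],[0,3,0,0,0,0,1],[0,4,0,0,0,0,1]])

```text
clock: 20.23
tool_pos: [0.5342, -0.0673, 0.0385]
eef_rot: [0.624, 0.781, -0.0, -0.0]
contact_force: [-1.2, -1.0, 0.7]
opening: 0.003
finger_force: 0.8
```

```bash
python3 g.py -53 -43 40
```

```text
clock 20.23 shift [-0.2 -2.1 -1.5] turn [-0. -0.  0.] F [-1.2 -1.   0.7] tcpF [-50.9 -42.8  38.5]
0.2782278608260554 0.7556315233523492 FxFy [-1.4 -0.7]
```

Contact is starting; push a little more.

Call:
move_arm(motion=[[0,1,0,0,0,0,1],[0,2,0,0,0,0,1],[0,2.5,0,0,0,0,1]])

```text
clock: 20.6
tool_pos: [0.5361, -0.0667, 0.0385]
eef_rot: [0.624, 0.781, -0.0, -0.001]
contact_force: [-4.8, -1.2, 3.4]
opening: 0.004
finger_force: 2.8
```

```bash
python3 g.py -53 -43 40
```

```text
clock 20.6 shift [-0.4 -4.1 -1.5] turn [-0.1 -0.   0. ] F [-4.8 -1.2  3.4] tcpF [-48.9 -42.6  38.5]
0.39322892867368975 2.7583047951338813 FxFy [-4.9 -0.1]
```

Call:
move_arm(motion=[[0,-10,-1,0,0,0,1],[-10,-45,-2,0,0,0,1],[-60,-55,-3,0,0,0,1],[-100,-45,-3,0,0,0,1],[-100,10,-3,0,0,0,1]])

```text
clock: 21.22
tool_pos: [0.5663, -0.1699, 0.0417]
eef_rot: [0.629, 0.778, -0.003, 0.001]
contact_force: [0.6, 0.6, -1.0]
opening: 0.004
finger_force: 0.0
```

```bash
python3 g.py -26 -131 42
```

```text
clock 21.23 shift [19.1 15.9 -0.5] turn [-0.2  0.2 -0.6] F [ 0.6  0.6 -1. ] tcpF [ -42.1 -149.9   41.7]
0.342618628141625 0.0 FxFy [0.7 0.4]
```

Call:
move_arm(motion=[[0,8,0,0,0,0,1],[8,10,0,0,0,0,1],[15,10,0,0,0,0,1],[18,10,0,0,0,0,1],[20,10,0,0,0,0,1]])

```text
clock: 21.85
tool_pos: [0.5737, -0.1453, 0.042]
eef_rot: [0.626, 0.78, -0.002, 0.003]
contact_force: [1.8, -10.6, -1.0]
opening: 0.003
finger_force: 5.5
```

```bash
python3 g.py -26 -127 42
```

```text
clock 21.85 shift [0.6 3.5 0. ] turn [ 0.   0.4 -0.2] F [  1.8 -10.6  -1. ] tcpF [ -29.5 -127.5   42. ]
0.2831776022706566 5.5230288952589035 FxFy [ -0.6 -10.8]
```

Call:
move_arm(motion=[[-5,0,0,0,0,0,1],[-20,0,0,0,0,0,1],[-25,-20,-30,0,0,0,1],[-25,-70,-80,0,0,0,0.6],[-25,-130,-130,0,0,0,0.5]])

```text
clock: 22.48
tool_pos: [0.4692, -0.1899, 0.1571]
eef_rot: [0.624, 0.781, 0.0, 0.0]
contact_force: [1.3, -0.5, 0.3]
opening: 0.209
finger_force: 0.0
```

```bash
sed -i 's/s4.png/s8.png/' q.py; python3 q.py; python3 -c "
import cv2;I=cv2.imread('pics/s8.png');cv2.imwrite('pics/c8.png',cv2.resize(I[180:290,190:330],None,fx=5,fy=5,interpolation=2))"
```

```text
clock 22.48 shift [217.9 166.4  89.2] turn [  0.   0. -90.] F [ 1.3 -0.5  0.3] tcpF [-141.2 -148.1  157.1]
18.38824800108031 0.0 [ 1.11043916 -0.79246266]
red 121 273.9669421487603 249.68595041322314 243 256
[[17.  59.5 77.4]
 [30.8 71.1 94. ]
 [39.4 81.  98.7]]
```

View pics/c8.png

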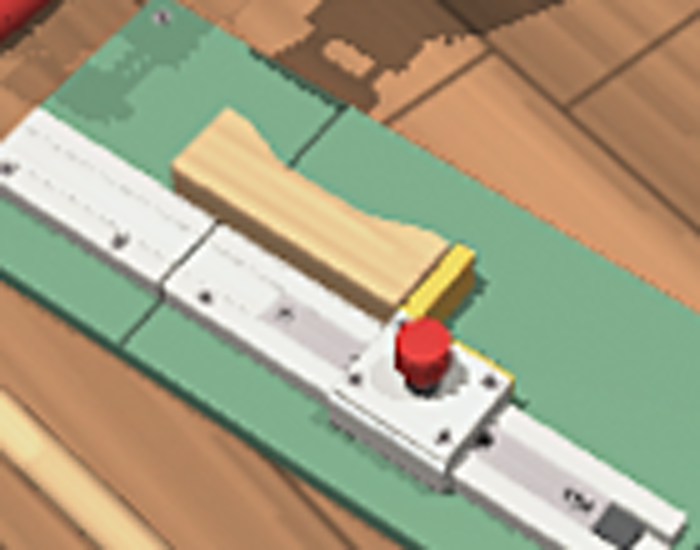

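The crop shows the blank flat and flush with the bar and against the yellow arm at (435,285). The knob is unchanged and low at (422,350), and the arm is clear.

Call:
move_arm(motion=[[0,0,0,0,0,0,0.5],[0,0,0,0,0,0,0.5],[0,0,0,0,0,0,0.5]])

```text
clock: 22.9
tool_pos: [0.4711, -0.1887, 0.1551]
eef_rot: [0.624, 0.782, 0.0, -0.0]
contact_force: [-0.6, 0.8, -0.2]
opening: 0.501
finger_force: 0.0
```

```bash
python3 -c "
from h import *
print(finish_job())"
```

```text
the job is handed in; nothing more can be done
None
```

I handed the job in at about 23 s: by my measurements the stop is at the next hole (about 38.5 mm on) with the pin home, and the blank lies flat against the fence and the stop with the arm clear. The hand-in returned no verdict.

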